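# Slide a bearing into a paused print and resume

## Task

The print has been paused so that a ball bearing can be put into it. Push the large bearing, which lies on top of the print, sideways across the edge of the round pocket with your fingertips until it drops in and lies flat and fully home; only push it, never pick it up. Then press the resume button on the control box beside the bed all the way down and let go of it, leaving the small bearing and the other loose things where they are.

Things in the scene. Friction and masses are not known exactly. Their poses are not given: they have to be found in the camera images.
- bearing_center (a point): Centre (half-way up) of the large ball bearing: a solid steel disc, 42 mm diameter, 12 mm thick, about 70 g, black seals, bore closed flush by a grey plug. Loose, lying flat on the print, its centre 50 to 70 mm from the pocket's; z = its own axis. When home, its centre is 7 mm below the print's top; it may first hang tilted on the rim and need a push down.
- pocket (a point): Centre of the round pocket's mouth, level with the print's flat top (106 mm above the table). Pocket: 43.8 mm diameter, 1.2 mm chamfer, 13 mm deep; the seated bearing lies 1 mm below the top. The print is a grey slab, pocket in its middle, 105 mm along this point's x (away from the printer's front), 165 mm along y, 18 mm thick, stuck firmly to the black 180 x 180 mm bed; z up.
- resume (a joint): Travel of the resume button in m: 0 = up, 0.005 = fully down. It springs back by itself; starts to move at about 1.5 N and takes about 5 N fully down.
- resume_top (a point): Centre of the top of the resume button: a grey round cap 22 mm in diameter in a dark collar (38 mm diameter) on the black control box at the +y side of the bed, behind its small screen; pressed straight down. The cap's top is 9 mm above the collar and 67 mm above the table.
- small_bearing_center (a point): Centre (half-way up) of a small bearing, 22 mm in diameter, 7 mm thick, lying loose on top of the print at the other side of the pocket. Not part of the job.
- printer: Fixed desktop printer under the print; origin on the table below its base, x away from its front, y towards the control box. In mm: bed centre x -45, y 0; control box x -80 to 20, y 110 to 180, 46 high; column x 125, y -165, 390 high; beam along y at x 105 to 125, z 180 to 200; parked head x 65 to 101, y -138 to -92, z 144 to 225.
- glue_stick: White glue stick, 29 mm in diameter, 100 mm tall, standing on the table beside the control box; origin under its centre. Loose, to be left alone.
- scraper: Print scraper with black handle and steel blade, 190 mm long, lying on the table before the printer; origin on the table, x towards the blade. Loose, to be left alone.
- reel_side: Black spoked reel side, 190 mm in diameter, 30 mm high at the hub, lying on the table; origin under its centre. Loose, to be left alone.
- calliper: Steel calliper 230 mm long with black readout, lying on the table left of the printer; origin under its middle. Loose, to be left alone.
Not all that is in view belongs to the job. Leave any brown or pink look-alike of the part that bears bearing_center alone.

How it is judged:
By the outcome, as a careful person would: the job done as asked, in the order asked, and still so for the second after the job is handed in, with the robot touching nothing.
It also fails if it takes over 48 s, if anything falls off the work surface, if the arm or the gripper's body presses on something with over 40 N, if the wrist force passes 120 N, or if a joint passes its speed limit or range.

## Robot

A 7-joint arm with a two-finger parallel gripper is mounted at the origin on the work surface. World frame = base frame: x ahead of the robot, y to its left, z up, the work surface at z = 0. Lengths are in m, angles in rad, forces in N, time in s.
With the tool pointing down it reaches from about 0.4 to 0.85 m from the base axis. Payload 6.9 kg.
Tool frame: the origin (TCP) lies on the front face of the gripper's body, between the roots of the fingers; the fingertips stand 73 mm ahead of it and the grasp point (between the pads) lies 54 mm ahead of it (nose_length is the distance from the TCP to the fingertips, in m); z points along the fingers, y is the line along which they close (so a half turn about z gives the same grasp; the last joint's range is limited). The gripper opens to 85 mm and grips with 20 to 120 N. Pads are 22 mm wide; open, the fingers measure 114 mm over their backs; the gripper's body (76 mm by 85 mm) begins 54 mm behind the grasp point. The pads swing forward as they close: fully open they stand 13 mm farther back than shut.
Start: joints at [-1.063, 0.507, -0.238, 1.5, 0.126, 1.149, -0.155], TCP at [0.244, 0.575, 0.304] pointing down, gripper open.
Joint ranges: [-3.08, 3.08], [-0.24, 2.05], [-1.43, 1.35], [0, 2.5], [-1.52, 4.66], [0.17, 1.96], [-2.89, 2.89]. Speed limits (rad/s): [2.39, 2.39, 3.14, 3.14, 3.14, 3.14, 3.14].

## Interface

Orientations are given as a rotation vector (axis times angle).
In Python, from workcell import read_state, get_image, calibration, hand_in, boxes_of, masks_of, place_of, nose_length gives the robot as it stands.
- The arm moves only by the tool drive_tool, never from a script. Its argument "moves" is a list of rows, each a list of 4 numbers: the shift along the world's x, y, z in units of 40 mm (1.0 is 40 mm), then the turn about the world's z in units of 6 degrees (1.0 is 6 degrees). In form: [[dx, dy, dz, spin], ...]. A call has 1 to 12 rows; each row shifts and turns the commanded pose from where the row before left it; what a row does not reach is not made up. A row lasts 1/12 s, in which the tool goes at most 41.7 mm and 7.16 degrees, less where a joint would pass 70% of its speed; a pose out of reach is approached as far as the arm can. A call is refused whole if a number of a shift passes 1 or a number of a turn 1, either way. A call with a gripper value outside its range is refused whole. "hand" is the finger opening in mm, from 0 to 85.4, set as the call begins (left out, the last holds). The fingers move at their own pace and stop on an object; "squeeze" is the grip in N (left out, the last holds). Time passes only in rows, so rows that do not move let the fingers close. It gives the time, the measured TCP pose, the force, the opening and the grip force at its end, in the units of the state.
- read_state(): the state, without advancing time (a new reading comes with each control period).
- get_image(name): name is "scene" or "top"; returns the picture (400x640x3 uint8, red, green, blue); there is no depth.
- calibration(name): a dict with "fovy" (degrees; the focal length in pixels is half the picture's height over the tangent of half this angle, whatever the lens; pixels are square), "cx", "cy" (the principal point, pixels), "extrinsics" (4x4, takes a point from world to camera coordinates). Camera axes: x right, y down, z forward; pixel columns grow to the right and rows downward; lengths in m; the calibration is good to about 2 mm. A picture is of the moment at which its call begins. calibration takes no time and is no camera call.
- hand_in(): hands the job in; it is judged then, once.
Trained networks look in the newest picture that a camera, given by its name, has taken for a name from the list of things; names that differ only in an ending like _2 or _b are one class to them, and where a whole thing is asked for, a point or a joint stands for the part that bears it (a point fixed in the world has none). Each returns a list of dicts, best first, with "score" (0 to 1); they miss things now and then, are a little off and sometimes report something else, mostly with a low value. They report only what shows in the picture. A call takes as long as a camera call. They do not tell look-alikes from the thing itself.
- boxes_of(camera, target): "xy" ([column, row] in pixels, amid what is visible of it).
- masks_of(camera, target): "region" (400x640 bool, what is visible of it) and "xy" ([column, row] in pixels, amid what is visible of it).
- place_of(camera, target): "xy" ([column, row] in pixels: a listed point, or the origin of a listed thing).
The state is a dict: "time": time; "joint_positions": joint angles; "joint_vel": joint speeds; "joint_torque": joint torques, N m; "tcp_pos": TCP position; "tool_rot": TCP orientation; "force": force on the tool from outside, world axes, zero at the start; "moment": the same for the moment, N m; "opening": finger opening in m; "grasp_force": force on a finger pad.
Only numpy, scipy, OpenCV 4.12 (cv2) and the standard library are available. Lean on these libraries where they do the work, as an engineer would, in place of code of your own. Each camera call takes 0.05 s, during which the arm holds its last target. There are 200 camera calls.

## Working session

There is one attempt and no reset: what is moved stays moved. The work goes in short steps, Python scripts to look and compute and a tool call to move; the robot and the scene stay as the last step left them, time stands still between calls to the robot, and variables do not carry over. Pictures are saved under pics/ and viewed, at most 10 in all, crops included, and the job is handed in when it is done.

Besides the shell and the picture viewer there is one more tool, called after "Emit:" by a JSON object that holds its "fn" and its "kwargs". drive_tool: Moves the arm, as the interface text tells. Its arguments: {"type":"object","properties":{"moves":{"type":"array"},"hand":{"type":"number"},"squeeze":{"type":"number"}},"required":["moves"]}

```bash
mkdir -p pics
cat > h.py <<'E'
import numpy as np, cv2
from workcell import *
def ray(cam,xy,z):
    c=calibration(cam);f=200/np.tan(np.radians(c["fovy"])/2)
    E=np.array(c["extrinsics"]);R=E[:3,:3];t=E[:3,3]
    d=R.T@np.array([(xy[0]-c["cx"])/f,(xy[1]-c["cy"])/f,1]);o=-R.T@t
    return o+d*(z-o[2])/d[2]
def save(cam,n,crop=None,s=1):
    im=get_image(cam)
    if crop: im=im[crop[1]:crop[3],crop[0]:crop[2]]
    cv2.imwrite(f"pics/{n}.png",cv2.resize(im[:,:,::-1],None,fx=s,fy=s,interpolation=cv2.INTER_CUBIC))
E
python3 - <<'E'
from h import *
a=get_image("scene");b=get_image("top")
cv2.imwrite("pics/a.png",a[:,:,::-1]);cv2.imwrite("pics/b.png",b[:,:,::-1])
Z=dict(bearing_center=.112,pocket=.106,resume_top=.067,small_bearing_center=.1095,printer=0,glue_stick=0)
for n,z in Z.items():
  for c in("scene","top"):
    for r in place_of(c,n)[:3]: print(n,c,np.round(r["xy"],1),round(r["score"],2),np.round(ray(c,r["xy"],z),4))
s=read_state();print(s["time"],s["tcp_pos"],s["tool_rot"],s["opening"],nose_length)
E
```

```text
bearing_center scene [293.7 292.6] 0.8 [0.7214 0.1601 0.112 ]
bearing_center scene [319.2 205.5] 0.78 [ 0.5408 -0.0024  0.112 ]
bearing_center scene [391.1 261. ] 0.75 [0.4984 0.2219 0.112 ]
bearing_center top [285.1 227.7] 0.63 [0.4406 0.0893 0.112 ]
bearing_center top [281.1 149.2] 0.59 [0.6604 0.1016 0.112 ]
bearing_center top [254.3 199.7] 0.58 [0.5184 0.1744 0.112 ]
pocket scene [299.8 192.3] 0.94 [ 0.5547 -0.071   0.106 ]
pocket top [342.3 186.7] 0.96 [ 0.5538 -0.0678  0.106 ]
resume_top scene [313.7 250.1] 0.46 [0.6111 0.0745 0.067 ]
resume_top top [291.9 171.2] 0.38 [0.6074 0.0744 0.067 ]
small_bearing_center scene [296.2 173.8] 0.5 [ 0.5286 -0.1284  0.1095]
small_bearing_center top [362.5 192.8] 0.49 [ 0.5357 -0.1229  0.1095]
printer top [340.2 178.2] 0.77 [ 0.5995 -0.0655  0.    ]
glue_stick scene [330.1 284.8] 0.54 [0.6121 0.1467 0.    ]
glue_stick top [264.2 174.6] 0.72 [0.6124 0.1622 0.    ]
0.7 [0.24443414 0.57520863 0.30389991] [-6.26917401e-01 -3.07840118e+00  2.93675968e-05] 0.08572194497176851 0.0726
```

View pics/a.png

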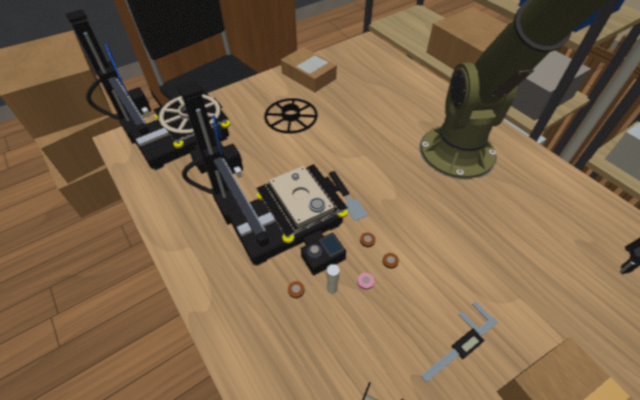

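View pics/b.png

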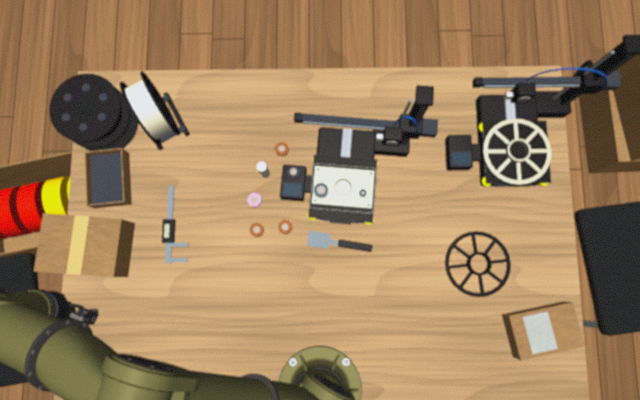

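Run:
```python
from h import *
im=get_image("top");im2=get_image("scene")
cv2.imwrite("pics/c.png",np.hstack([cv2.resize(im[140:240,240:400],None,fx=2.5,fy=5/2,interpolation=2),cv2.resize(im2[150:310,250:410],(400,400),interpolation=2)[:250]])[:,:,::-1])
for c in("scene","top"):
  for r in place_of(c,"bearing_center"): print(c,np.round(r["xy"],1),round(r["score"],2),np.round(ray(c,r["xy"],.112),4))
```

```text
scene [317.6 207.2] 0.66 [ 5.472e-01 -3.000e-04  1.120e-01]
scene [391.1 259.6] 0.66 [0.4959 0.2191 0.112 ]
scene [367.2 240.9] 0.65 [0.5086 0.1489 0.112 ]
scene [365.  278.2] 0.56 [0.5742 0.2214 0.112 ]
scene [295.5 289.6] 0.5 [0.7144 0.1565 0.112 ]
top [252.4 199.1] 0.67 [0.5201 0.1796 0.112 ]
top [293.1 170.5] 0.67 [0.5994 0.068  0.112 ]
top [283.1 150.3] 0.63 [0.6572 0.096  0.112 ]
top [256.2 225.8] 0.62 [0.4464 0.1681 0.112 ]
top [321.  190.7] 0.54 [ 0.542  -0.0089  0.112 ]
top [284.8 229.4] 0.53 [0.436  0.0901 0.112 ]
```

View pics/c.png

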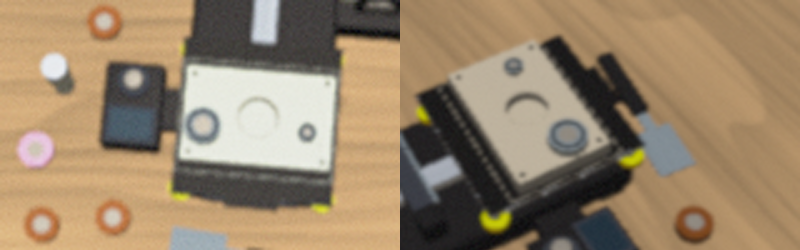

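Run:
```python
from h import *
def avg(n,z,p,q):
  for c,g in(("scene",p),("top",q)):
    L=[];M=[]
    for i in range(4):
      get_image(c)
      L+=[r["xy"] for r in place_of(c,n) if np.hypot(*(np.array(r["xy"])-g))<7][:1]
      M+=[r["xy"] for r in masks_of(c,n) if np.hypot(*(np.array(r["xy"])-g))<7][:1]
    for X in(L,M):
      if X: print(n,c,len(X),np.round(np.mean(X,0),1),np.round(ray(c,np.mean(X,0),z),4))
avg("bearing_center",.112,(317,206),(321,190))
avg("pocket",.106,(300,192),(342,187))
avg("resume_top",.067,(314,250),(292,171))
avg("small_bearing_center",.1095,(296,175),(362,192))
avg("printer",0,(0,0),(340,178))
avg("glue_stick",0,(330,285),(264,174))
print(read_state()["time"])
```

```text
bearing_center scene 4 [318.2 205. ] [ 0.542 -0.005  0.112]
bearing_center scene 4 [316.  205.8] [ 0.548  -0.0063  0.112 ]
bearing_center top 3 [320.8 189.4] [ 0.5457 -0.0083  0.112 ]
bearing_center top 3 [320.1 188.7] [ 0.5477 -0.0065  0.112 ]
pocket scene 4 [299.2 193.6] [ 0.5585 -0.0683  0.106 ]
pocket top 4 [343.4 184.2] [ 0.5607 -0.0708  0.106 ]
resume_top scene 4 [312.8 247. ] [0.6081 0.066  0.067 ]
resume_top scene 4 [312.3 249.4] [0.6128 0.0708 0.067 ]
resume_top top 4 [293.  171.3] [0.6071 0.0712 0.067 ]
resume_top top 4 [294.  170.4] [0.6095 0.0683 0.067 ]
small_bearing_center scene 4 [295.  173.8] [ 0.5312 -0.1305  0.1095]
small_bearing_center scene 2 [294.2 173. ] [ 0.5313 -0.1339  0.1095]
small_bearing_center top 3 [362.7 192.3] [ 0.537  -0.1235  0.1095]
small_bearing_center top 4 [363.6 191.5] [ 0.5392 -0.1261  0.1095]
printer top 4 [342.9 176.9] [ 0.6034 -0.0735  0.    ]
glue_stick scene 4 [330.3 288.5] [0.6176 0.155  0.    ]
glue_stick top 2 [265.4 175.2] [0.6106 0.1585 0.    ]
glue_stick top 4 [263.5 169.3] [0.6286 0.1644 0.    ]
8.1
```

The crops show one bearing on the print, at top (321,190) and scene (317,206), with a dark ring and grey plug. The look-alikes are three brown ones at top (282,149), (257,229) and (285,227), and a pink one at (254,199), all on the table. The small bearing is at top (363,192). The one at (321,190) is therefore the target. Next I refine the geometry from the saved picture, which takes no robot time.

Run:
```python
from h import *
im=cv2.imread("pics/b.png");g=cv2.cvtColor(im,6)
m=np.zeros_like(g);m[155:220,305:382]=(g[155:220,305:382]>165)*255
n,l,s,_=cv2.connectedComponentsWithStats(m);k=1+np.argmax(s[1:,4])
cs=max(cv2.findContours((l==k).astype('u1'),0,1)[0],key=len)
r=cv2.minAreaRect(cs);print(r)
B=np.array([ray("top",p,.106)[:2] for p in cv2.boxPoints(r)]);print(B.round(4),B.mean(0).round(4),np.linalg.norm(np.diff(B,axis=0),axis=1))
e=B[np.argsort(B[:,1])];print("y axis",(e[2:].mean(0)-e[:2].mean(0)))
b=cv2.resize(g[170:206,308:374],None,fx=10,fy=10,interpolation=2)
# dark ring of bearing
for (cx,cy,R,z) in((321,190,9,.115),(343,187,10,.106),(363,192.5,5,.11),(293,171,5,.067)):
  print(cx,np.array(g[int(cy),int(cx)-11:int(cx)+12]),g[int(cy)-11:int(cy)+12,int(cx)])
```

```text
((342.92681884765625, 186.64710998535156), (60.45197296142578, 37.914695739746094), 4.666858196258545)
[[ 0.5087  0.0181]
 [ 0.615   0.0092]
 [ 0.5996 -0.1579]
 [ 0.4938 -0.1471]] [ 0.5543 -0.0694] [0.10671021 0.16785804 0.10636959]
y axis [0.01520688 0.16617282]
321 [ 87 116 140 173 153 124 151 182 202 202 206 202 205 206 188 156 128 154
 205 228 232 231 232] [232 233 228 211 163 125 149 184 202 200 204 202 205 201 177 143 118 137
 171 216 231 232 233]
343 [233 231 227 226 229 232 230 232 231 232 231 229 233 232 231 231 232 229
 216 219 229 232 231] [231 229 216 190 208 229 232 234 232 233 232 229 233 231 232 231 233 229
 229 229 231 232 232]
363 [232 232 231 231 233 232 220 175 139 160 191 190 159 142 190 228 232 234
 233 230 207 146 127] [231 230 230 234 232 234 231 222 178 133 153 190 187 157 120 150 210 230
 231 232 232 233 231]
293 [110  67  63  63  67  75  84 122 164 192 198 202 204 191 165 111  80  78
  65  68  63  67  56] [171 169 165 162 143 107  80 112 159 188 198 202 202 197 171 119  89  72
  66  59  63  68  75]
```

Emit:
{"fn": "drive_tool", "kwargs": {"moves": [[0.5, -1, 0, -1], [0.5, -1, 0, -1], [0.5, -1, 0, -1], [0.5, -1, 0, -1], [0.5, -1, 0, -1], [0.5, -1, 0, -1], [0.5, -1, 0, -1], [0.5, -1, 0, -1], [0.5, -1, 0, -1], [0.5, -1, 0, 0]], "hand": 24}}

```text
time: 8.93
tcp_pos: [0.4312, 0.2007, 0.3043]
tool_rot: [1.964, 2.452, 0.001]
force: [1.0, 0.0, 0.3]
opening: 0.024
grasp_force: 0.0
```

Emit:
{"fn": "drive_tool", "kwargs": {"moves": [[0.5, -1, -0.3, -0.7], [0.5, -1, -0.3, 0], [0.5, -1, -0.3, 0], [0.5, -1, -0.3, 0], [0.4, -0.6, -0.3, 0], [0.4, -0.6, -0.3, 0], [0, 0, -0.3, 0], [0, 0, -0.3, 0]]}}

```text
time: 9.6
tcp_pos: [0.5356, 0.0082, 0.212]
tool_rot: [2.049, 2.38, -0.0]
force: [0.0, 0.3, -0.2]
opening: 0.0238
grasp_force: 0.0
```

Emit:
{"fn": "drive_tool", "kwargs": {"moves": [[0, 0, 0, 0], [0, 0, 0, 0]]}}

```text
time: 9.77
tcp_pos: [0.5345, 0.0107, 0.2124]
tool_rot: [-2.044, -2.384, 0.001]
force: [0.1, 0.6, 0.0]
opening: 0.0241
grasp_force: 0.0
```

Emit:
{"fn": "drive_tool", "kwargs": {"moves": [[0.24, -0.46, 0, 0], [0, 0, -0.15, 0], [0, 0, -0.1, 0], [0, 0, 0, 0]]}}

```text
time: 10.1
tcp_pos: [0.544, -0.0072, 0.2025]
tool_rot: [-2.044, -2.385, 0.0]
force: [0.1, 0.5, 0.7]
opening: 0.0238
grasp_force: 0.0
```

Emit:
{"fn": "drive_tool", "kwargs": {"moves": [[0, 0, -0.07, 0], [0, 0, -0.07, 0], [0, 0, -0.05, 0], [0, 0, 0, 0]]}}

```text
time: 10.43
tcp_pos: [0.5441, -0.0075, 0.1947]
tool_rot: [-2.044, -2.385, 0.001]
force: [-0.2, 0.3, 1.1]
opening: 0.0239
grasp_force: 0.0
```

Run:
```python
from h import *
save("scene","d",(240,130,400,250),5)
```

```text
(no output)
```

View pics/d.png

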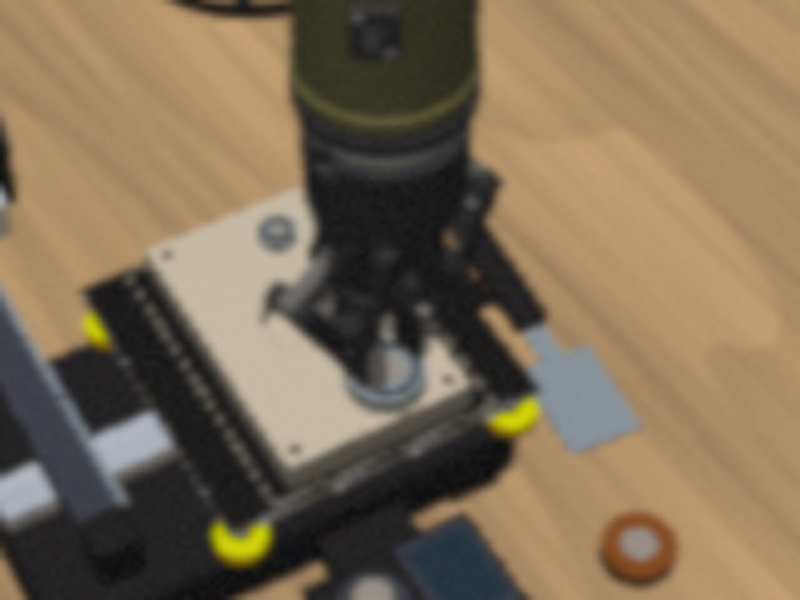

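The picture shows the fingertips just above the bearing, at about (385,375) in the crop, and well aligned. I'll keep feeling down for its top.

Emit:
{"fn": "drive_tool", "kwargs": {"moves": [[0, 0, -0.05, 0], [0, 0, -0.03, 0], [0, 0, 0, 0]]}}

```text
time: 10.73
tcp_pos: [0.5442, -0.0078, 0.1916]
tool_rot: [-2.045, -2.385, 0.0]
force: [-0.6, 0.3, -0.4]
opening: 0.0243
grasp_force: 0.0
```

Emit:
{"fn": "drive_tool", "kwargs": {"moves": [[0, 0, -0.03, 0], [0, 0, 0, 0]]}}

```text
time: 10.9
tcp_pos: [0.5444, -0.0079, 0.1907]
tool_rot: [2.045, 2.385, 0.0]
force: [-0.3, -0.5, 0.7]
opening: 0.0239
grasp_force: 0.0
```

Emit:
{"fn": "drive_tool", "kwargs": {"moves": [[0, 0, -0.04, 0], [0, 0, 0, 0]]}}

```text
time: 11.07
tcp_pos: [0.5444, -0.0079, 0.1906]
tool_rot: [2.045, 2.384, 0.001]
force: [-4.2, -0.2, 16.1]
opening: 0.0239
grasp_force: 7.9
```

Emit:
{"fn": "drive_tool", "kwargs": {"moves": [[0, 0, -0.03, 0], [0, 0, 0, 0]]}}

```text
time: 11.23
tcp_pos: [0.5444, -0.0079, 0.1905]
tool_rot: [2.045, 2.384, 0.003]
force: [-7.8, 0.2, 26.8]
opening: 0.0239
grasp_force: 13.3
```

Emit:
{"fn": "drive_tool", "kwargs": {"moves": [[0, 0, 0.4, 0], [0, 0.5, 0, 0], [-0.15, 0.54, 0, 0], [0, 0, -0.2, 0], [0, 0, -0.2, 0], [0, 0, -0.12, 0], [0, 0, 0, 0]]}}

```text
time: 11.82
tcp_pos: [0.5378, 0.0328, 0.1816]
tool_rot: [-2.045, -2.383, 0.004]
force: [-0.1, -1.2, 0.9]
opening: 0.0239
grasp_force: 0.0
```

Emit:
{"fn": "drive_tool", "kwargs": {"moves": [[0.02, -0.12, 0, 0], [0.02, -0.12, 0, 0], [0.02, -0.12, 0, 0], [0.02, -0.12, 0, 0], [0.02, -0.12, 0, 0], [0.02, -0.12, 0, 0], [0.02, -0.12, 0, 0], [0.02, -0.12, 0, 0], [0.02, -0.12, 0, 0], [0.02, -0.12, 0, 0], [0.02, -0.12, 0, 0], [0.02, -0.12, 0, 0]]}}

```text
time: 12.82
tcp_pos: [0.5481, -0.0242, 0.1831]
tool_rot: [-2.045, -2.385, -0.0]
force: [-1.1, 0.4, 1.4]
opening: 0.0236
grasp_force: 0.4
```

Run:
```python
from h import *
print(read_state()["tcp_pos"])
im=get_image("top");im2=get_image("scene")
cv2.imwrite("pics/e.png",np.hstack([cv2.resize(im[155:225,300:380],(400,350),interpolation=2),cv2.resize(im2[155:225,265:345],(400,350),interpolation=2)])[:,:,::-1])
```

```text
[ 0.54806833 -0.02423886  0.18311634]
```

View pics/e.png

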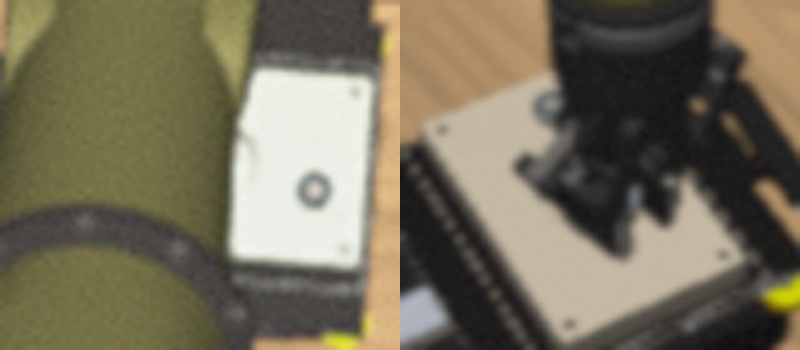

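The bearing has moved along and is hidden behind the fingers. I'll push on in smaller steps.

Emit:
{"fn": "drive_tool", "kwargs": {"moves": [[0.015, -0.1, 0, 0], [0.015, -0.1, 0, 0], [0.015, -0.1, 0, 0], [0, 0, 0, 0]]}}

```text
time: 13.25
tcp_pos: [0.5499, -0.037, 0.1831]
tool_rot: [2.046, 2.383, -0.001]
force: [-0.9, -0.8, -0.6]
opening: 0.0237
grasp_force: 0.0
```

Emit:
{"fn": "drive_tool", "kwargs": {"moves": [[0.01, -0.06, 0, 0], [0.01, -0.06, 0, 0], [0, 0, 0, 0]]}}

```text
time: 13.5
tcp_pos: [0.5506, -0.0413, 0.183]
tool_rot: [2.046, 2.384, -0.001]
force: [-0.1, 0.0, 0.0]
opening: 0.024
grasp_force: 0.0
```

Emit:
{"fn": "drive_tool", "kwargs": {"moves": [[0, 0.2, 0.3, 0], [0, 0.4, 0.6, 0], [0, 0.9, 0.6, 0], [0, 0.9, 0.6, 0], [0, 0.9, 0, 0], [0, 0.9, 0, 0], [0, 0.5, 0, 0], [0, 0, 0, 0]]}}

```text
time: 14.17
tcp_pos: [0.5498, 0.1513, 0.2652]
tool_rot: [-2.034, -2.391, -0.004]
force: [-0.3, 0.3, 0.6]
opening: 0.024
grasp_force: 0.0
```

Run:
```python
from h import *
print(read_state()["tcp_pos"])
im=get_image("top");im2=get_image("scene")
cv2.imwrite("pics/f.png",np.hstack([cv2.resize(im[155:225,300:380],(400,350),interpolation=2),cv2.resize(im2[155:225,265:345],(400,350),interpolation=2)])[:,:,::-1])
```

```text
[0.54976911 0.15133045 0.26520881]
```

View pics/f.png

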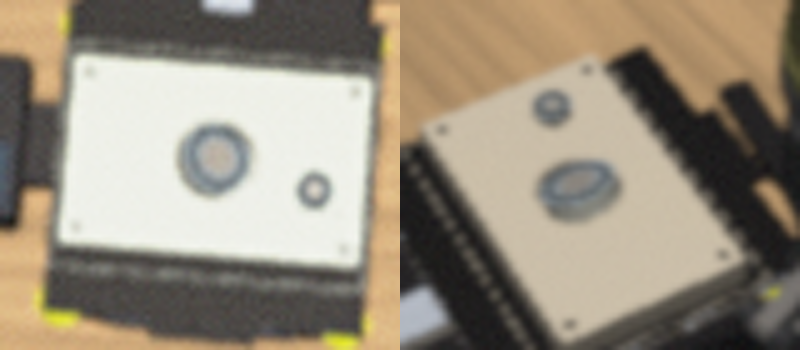

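The bearing hangs tilted in the pocket at top-crop (215,158). Its -x/+y edge (lower left) is raised. I'll press that edge down with closed fingertips.

Emit:
{"fn": "drive_tool", "kwargs": {"moves": [[0, -0.8, 0, 0], [0, -0.9, 0, 0], [0, -0.9, 0, 0], [0, -0.9, -0.2, 0], [0, -0.9, -0.3, 0], [0, -0.9, -0.3, 0], [0, 0, -0.3, 0], [0, 0, 0, 0]], "hand": 0}}

```text
time: 14.93
tcp_pos: [0.5487, -0.0722, 0.2194]
tool_rot: [-2.053, -2.375, 0.006]
force: [0.1, 0.2, -0.8]
opening: 0.0002
grasp_force: 0.0
```

Emit:
{"fn": "drive_tool", "kwargs": {"moves": [[0, 0.23, -0.2, 0], [0, 0, -0.2, 0], [0, 0, -0.2, 0], [0, 0, 0, 0]]}}

```text
time: 15.27
tcp_pos: [0.55, -0.0566, 0.1958]
tool_rot: [-2.04, -2.386, 0.002]
force: [0.1, -0.9, -0.1]
opening: 0.0002
grasp_force: 0.0
```

Emit:
{"fn": "drive_tool", "kwargs": {"moves": [[0, 0, -0.07, 0], [0, 0, -0.07, 0], [0, 0, 0, 0]]}}

```text
time: 15.52
tcp_pos: [0.5505, -0.0579, 0.1914]
tool_rot: [-2.044, -2.385, 0.0]
force: [0.5, 0.5, -0.1]
opening: -0.0002
grasp_force: 0.0
```

Emit:
{"fn": "drive_tool", "kwargs": {"moves": [[0, -0.1, 0, 0], [0, 0, -0.06, 0], [0, 0, 0, 0]]}}

```text
time: 15.77
tcp_pos: [0.5505, -0.0626, 0.1892]
tool_rot: [2.046, 2.384, -0.0]
force: [0.1, 0.6, 0.1]
opening: -0.0
grasp_force: 0.0
```

Emit:
{"fn": "drive_tool", "kwargs": {"moves": [[0, 0, -0.06, 0], [0, 0, 0, 0]]}}

```text
time: 15.93
tcp_pos: [0.5505, -0.0621, 0.1866]
tool_rot: [-2.045, -2.385, 0.0]
force: [0.9, -0.0, -0.2]
opening: -0.0001
grasp_force: 0.0
```

Emit:
{"fn": "drive_tool", "kwargs": {"moves": [[0, 0, -0.05, 0], [0, 0, 0, 0]]}}

```text
time: 16.1
tcp_pos: [0.5505, -0.062, 0.1846]
tool_rot: [-2.045, -2.385, 0.0]
force: [-0.2, -0.1, 0.1]
opening: -0.0001
grasp_force: 0.0
```

Emit:
{"fn": "drive_tool", "kwargs": {"moves": [[0, 0, -0.04, 0], [0, 0, -0.03, 0], [0, 0, 0, 0]]}}

```text
time: 16.35
tcp_pos: [0.5505, -0.0621, 0.1818]
tool_rot: [-2.045, -2.385, 0.0]
force: [-0.3, -0.4, -0.6]
opening: -0.0001
grasp_force: 0.0
```

Emit:
{"fn": "drive_tool", "kwargs": {"moves": [[0, 0, -0.04, 0], [0, 0, 0, 0]]}}

```text
time: 16.52
tcp_pos: [0.5505, -0.0621, 0.1803]
tool_rot: [-2.045, -2.385, 0.0]
force: [-0.1, 0.8, -0.4]
opening: -0.0
grasp_force: 0.0
```

Emit:
{"fn": "drive_tool", "kwargs": {"moves": [[0, 0, -0.04, 0], [0, 0, 0, 0]]}}

```text
time: 16.68
tcp_pos: [0.5505, -0.0621, 0.1787]
tool_rot: [-2.045, -2.385, 0.0]
force: [-0.5, 0.0, -0.9]
opening: 0.0001
grasp_force: 0.0
```

Emit:
{"fn": "drive_tool", "kwargs": {"moves": [[0, 0, -0.03, 0], [0, 0, 0, 0]]}}

```text
time: 16.85
tcp_pos: [0.5506, -0.0621, 0.1778]
tool_rot: [2.045, 2.385, 0.0]
force: [-0.2, -0.4, 0.5]
opening: 0.0002
grasp_force: 0.5
```

Emit:
{"fn": "drive_tool", "kwargs": {"moves": [[0, 0, -0.02, 0], [0, 0, 0, 0]]}}

```text
time: 17.02
tcp_pos: [0.5506, -0.0622, 0.1777]
tool_rot: [2.045, 2.385, 0.001]
force: [-2.0, 1.1, 9.1]
opening: 0.0
grasp_force: 4.4
```

Contact came with the tip at 0.105 m, which is the seated height. I'll press a little more, then lift, move toward the button and look.

Emit:
{"fn": "drive_tool", "kwargs": {"moves": [[0, 0, -0.04, 0], [0, 0, 0, 0], [0, 0, 0.5, 0], [0, 0.4, 0.9, 0], [0.2, 0.8, 0.5, 0], [0.3, 0.9, 0, 0], [0.4, 0.9, 0, 0], [0.3, 0.8, 0, 0], [0, 0, 0, 0], [0, 0, 0, 0]]}}

```text
time: 17.85
tcp_pos: [0.5986, 0.0928, 0.2507]
tool_rot: [-2.039, -2.389, -0.0]
force: [-0.6, -0.6, -0.7]
opening: 0.0002
grasp_force: 0.0
```

Run:
```python
from h import *
print(read_state()["tcp_pos"])
im=get_image("top");im2=get_image("scene")
cv2.imwrite("pics/g.png",np.hstack([cv2.resize(im[150:220,300:380],(400,350),interpolation=2),cv2.resize(im2[155:225,265:345],(400,350),interpolation=2)])[:,:,::-1])
```

```text
[0.598631   0.09279499 0.25070788]
```

View pics/g.png

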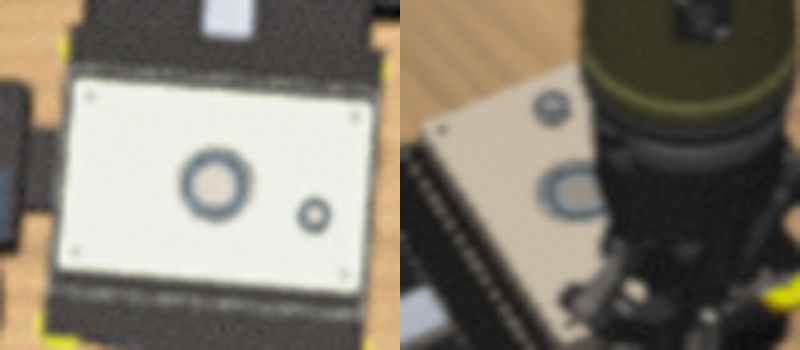

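The bearing lies flat and home at top-crop (215,185), and the small bearing has not moved. Next is the button, at about (0.6075, 0.071).

Emit:
{"fn": "drive_tool", "kwargs": {"moves": [[0.22, -0.54, 0, 0], [0, 0, -0.6, 0], [0, 0, -0.6, 0], [0, 0, -0.6, 0], [0, 0, -0.5, 0], [0, 0, 0, 0], [0, 0, 0, 0]]}}

```text
time: 18.53
tcp_pos: [0.6068, 0.0665, 0.1589]
tool_rot: [-2.047, -2.382, 0.003]
force: [0.7, -0.1, 0.4]
opening: -0.0001
grasp_force: 0.0
```

Emit:
{"fn": "drive_tool", "kwargs": {"moves": [[0.02, 0.11, -0.2, 0], [0, 0, -0.16, 0], [0, 0, 0, 0]]}}

```text
time: 18.78
tcp_pos: [0.608, 0.0731, 0.1446]
tool_rot: [-2.044, -2.385, -0.0]
force: [1.2, -0.8, -0.5]
opening: -0.0001
grasp_force: 0.0
```

Emit:
{"fn": "drive_tool", "kwargs": {"moves": [[0, 0, -0.1, 0], [0, 0, 0, 0]]}}

```text
time: 18.95
tcp_pos: [0.6081, 0.0727, 0.1408]
tool_rot: [2.045, 2.385, -0.0]
force: [0.3, 0.1, -0.4]
opening: 0.0003
grasp_force: 0.0
```

Emit:
{"fn": "drive_tool", "kwargs": {"moves": [[0, 0, -0.06, 0], [0, 0, 0, 0]]}}

```text
time: 19.12
tcp_pos: [0.6084, 0.0727, 0.1386]
tool_rot: [2.045, 2.385, 0.001]
force: [-0.9, 0.4, 2.4]
opening: 0.0001
grasp_force: 1.1
```

Contact is at the cap's height. Pressing on.

Emit:
{"fn": "drive_tool", "kwargs": {"moves": [[0, 0, -0.05, 0], [0, 0, -0.05, 0], [0, 0, 0, 0]]}}

```text
time: 19.37
tcp_pos: [0.6084, 0.0727, 0.1348]
tool_rot: [2.045, 2.384, 0.001]
force: [-1.3, 0.6, 4.3]
opening: 0.0
grasp_force: 2.4
```

Emit:
{"fn": "drive_tool", "kwargs": {"moves": [[0, 0, -0.03, 0], [0, 0, 0, 0]]}}

```text
time: 19.53
tcp_pos: [0.6084, 0.0726, 0.1347]
tool_rot: [2.045, 2.384, 0.002]
force: [-3.6, 0.2, 12.5]
opening: 0.0001
grasp_force: 6.0
```

The button has bottomed: full 5 mm travel with the force rising past 5 N. One small extra press, then let go and retreat.

Emit:
{"fn": "drive_tool", "kwargs": {"moves": [[0, 0, -0.02, 0], [0, 0, 0, 0], [0, 0, 0.3, 0], [0, 0, 0.6, 0], [0, 0, 0.9, 0], [-0.3, 0.3, 0.9, 0], [-0.7, 0.7, 0.5, 0], [-0.7, 0.7, 0, 0], [-0.7, 0.7, 0, 0], [-0.7, 0.7, 0, 0], [-0.4, 0.4, 0, 0], [0, 0, 0, 0]]}}

```text
time: 20.53
tcp_pos: [0.4658, 0.2156, 0.2592]
tool_rot: [-2.034, -2.39, -0.0]
force: [-0.3, 0.5, -0.3]
opening: -0.0003
grasp_force: 0.0
```

Run:
```python
from h import *
s=read_state();print(s["tcp_pos"],s["force"])
im=get_image("top");im2=get_image("scene")
cv2.imwrite("pics/i.png",np.hstack([cv2.resize(im[145:245,240:390],(480,320),interpolation=2),cv2.resize(im2[155:295,250:390],(320,320),interpolation=2)])[:,:,::-1])
```

```text
[0.46579031 0.21561831 0.25918973] [-0.31003835  0.47106822 -0.29290923]
```

View pics/i.png

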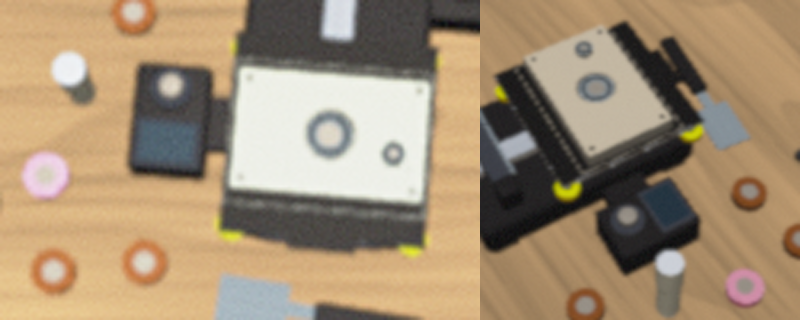

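The bearing is seated flat at (330,133), the button is up again at (170,85), and everything else is where it was. The arm is clear, so I'm handing in.

```bash
python3 -c "from workcell import hand_in;print(hand_in())"
```

```text
the job is handed in; nothing more can be done
None
```

The large bearing was pushed into the pocket and pressed flat to its seated height, then the resume button was pressed fully down and released; nothing else appears to have moved, and I handed the job in at about 20.6 s of the 48 s allowed.

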